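Nudge the oil-pump cover onto its two dowel pins

TASK

The loose cover of the oil pump has been laid on askew and is propped on top of the pump's two dowel pins. With your fingertips nudge it sideways, without picking it up, until its two dowel holes drop over the two pins and it lies fully down, flat on the pump's face. Leave everything else on the bench where it is and take your hand clear.

Things in the scene. Friction and masses are not known exactly. Their poses are not given: they have to be found in the camera images.
- pump: Dark cast-iron gear oil pump, face up, clamped immovably on a 210 x 230 mm steel plate 12 mm thick, at any yaw. Origin on the bench under its centre, z up. Its flat machined face, 120 mm along x by 160 mm along y, is centred over the origin 85 mm above the bench, on a flange 14 mm thick. Clamps and pipe stubs beside it stay below 80 mm.
- pin0 (a point): Foot of the dowel pin at (+30, +50) mm of the pump's frame, at the height of the face. Both pins are 10 mm in diameter and stand 6.5 mm proud of the face; their upper 3.5 mm is a bullet nose that tapers to 4 mm across.
- pin1 (a point): Foot of the other dowel pin, at (-30, -50) mm of the pump's frame, same size.
- cover: Loose aluminium cover plate, 120 mm (x) by 160 mm (y), 8 mm thick, about 0.42 kg; origin at the centre of its underside. On top two low tapered bosses (39 mm across, 3.5 mm high, at x 0, y +-21 mm). It starts propped on both pins, tipped a few degrees, up to 25 mm and 0.2 rad from its seat. Seated, its axes coincide with the pump's, its edges are flush with the face and its origin is 85 mm high.
- hole0 (a point): Centre of the through hole, 12 mm in diameter, at (+30, +50) mm of the cover's frame, at its underside; belongs over pin0. (Six smaller holes, 8.5 mm, along the cover's edge at x +-50, y -70, 0, 70 mm are for bolts and stay empty.)
- hole1 (a point): Centre of the other 12 mm hole, at (-30, -50) mm of the cover's frame, at its underside; belongs over pin1.
- socket: deep impact socket, steel tube 25 mm across and 42 mm tall, standing on the pump's assembly plate; origin at the centre of its underside. Bystander: leave it where it is
- bolt: hex-head bolt standing on its head on the pump's assembly plate, 19 mm head, 43 mm tall; origin at the centre of its underside. Bystander: leave it where it is
- spray: spray can, 66 mm across, 200 mm tall, standing; origin at the centre of its underside. Bystander: leave it where it is
- filter: spin-on oil filter, white, 76 mm across, 85 mm tall, standing; origin at the centre of its underside. Bystander: leave it where it is
- carton: cardboard carton of brake pads lying flat, 110 x 150 mm, 45 mm tall; origin at the centre of its underside. Bystander: leave it where it is
- wrench: combination spanner lying flat, 190 mm long along its x; origin at the centre of its underside. Bystander: leave it where it is
- driver: screwdriver with black handle lying flat, 210 mm long along its x; origin at the centre of its underside. Bystander: leave it where it is
- jar: grease jar, 72 mm across, 75 mm tall, standing; origin at the centre of its underside. Bystander: leave it where it is
Mind the look-alikes: they are no part of the job. Several things have the shape of the cover; the one meant has the colours described above.

How it is judged:
At the end, for the whole second after the job is handed in: Both dowel holes of the cover are over their own pins (centres within 2.5 mm), the cover lies flat on the pump's face (within 1.8 mm of fully down and 0.02 rad of parallel) and at rest (horizontal distance between hole0 and pin0 below 0.0025 m and horizontal distance between hole1 and pin1 below 0.0025 m and z of cover in the frame of pump below 0.0868 m and angle between the z axis of cover and the z axis of pump, either way round below 0.02 rad and linear speed of cover below 0.01 m/s and angular speed of cover below 0.05 rad/s); the robot touches nothing.
It fails at once if the cover is lifted (its centre more than 20 mm above the pump's face) or tipped up (z of cover in the frame of pump above 0.105 m or angle between cover's own z axis and vertical above 0.4 rad).
It fails at once if another thing on the bench is moved by more than 20 mm (distance of any of socket, bolt, spray, filter, carton, wrench, driver, jar from where it was at the start of the episode above 0.02 m).
It also fails if it takes over 51 s, if anything falls off the work surface, if the arm or the gripper's body presses on something with over 40 N, if the wrist force passes 120 N, or if a joint passes its speed limit or range.

ROBOT

A 6-joint arm with a two-finger parallel gripper is mounted at the origin on the work surface. World frame = base frame: x ahead of the robot, y to its left, z up, the work surface at z = 0. Lengths are in m, angles in rad, forces in N, time in s.
With the tool pointing down it reaches from about 0.35 to 0.725 m from the base axis. Payload 6 kg.
Tool frame: the origin (TCP) lies midway between the tips of the shut fingers; the grasp point (between the pads) lies behind it (env.grip_depth is the x of the grasp point in the tool frame, in m); x points along the fingers, y is the direction in which the jaws open and shut, and the axes are right-handed (so a half turn about x gives the same grasp; the last joint's range is limited). The gripper opens to 85 mm and grips with 20 to 120 N. Pads are 22 mm wide; open, the fingers measure 114 mm over their backs; the gripper's body (76 mm by 85 mm) begins 54 mm behind the grasp point. The pads swing forward as they close: fully open they stand 13 mm farther back than shut.
Start: joints at [-0.88, 0.04, 0.085, 0, -1.615, -0.334], TCP at [0.21, -0.562, 0.231] pointing down, gripper open.
Joint ranges: [-2.56, 2.56], [-1.29, 2.01], [-1.08, 1.49], [-3.29, 1.98], [-2.81, -0.18], [-2.99, 2.99]. Speed limits (rad/s): [2.57, 2.57, 3.01, 3.14, 3.14, 3.14].

INTERFACE

Orientations are given as [roll, pitch, yaw] about the fixed x, y, z axes, in that order (R = Rz(yaw) Ry(pitch) Rx(roll)).
In Python, from bench import readout, vision, env gives the robot as it stands. The module is installed in compiled form; this text tells all that it offers.
- The arm moves only by the tool servo_tool, never from a script. Its argument "steps" is a list of rows, each a list of 3 entries, a list of its own where there are three numbers: the shift along the tool's x, y, z in units of 0.05 m (1.0 is 0.05 m), then the turn, a rotation vector about the tool's x, y, z in units of 8 degrees (1.0 is 8 degrees), then the finger opening in mm, from 0 to 85.4. A call has 1 to 12 rows; each row shifts and turns the commanded pose from where the row before left it, along the tool's axes as they then stand; what a row does not reach is not made up. A row lasts 1/8 s, in which the tool goes at most 62.5 mm and 10.7 degrees, less where a joint would pass 70% of its speed; a pose out of reach is approached as far as the arm can. A call with a number of a shift or a turn outside -1 to 1 is refused whole. A call with a gripper value outside its range is refused whole. The fingers move at their own pace and stop on an object; "grip_force" is the grip in N (left out, the last holds). Time passes only in rows, so rows that do not move let the fingers close. It gives the time, the measured TCP pose, the force and the opening at its end, in the units of the state.
- readout.sense(): the state, without advancing time (a new reading comes with each control period).
- vision.capture(name): name is "scene" or "top"; returns (picture, depth): 400x640x3 uint8, red, green, blue; 400x640 float32, m along the optical axis (not along the pixel's ray), 0 where there is no reading.
- vision.camera_info(name): a dict with "camera_matrix" (3x3 intrinsics, pixels), "view" (4x4, takes a point from world to camera coordinates). Camera axes: x right, y up, looking along -z (the intrinsics and any distortion apply to the point x, -y, -z); pixel columns grow to the right and rows downward; lengths in m; the calibration is good to about 2 mm. A picture is of the moment at which its call begins. camera_info takes no time and is no camera call.
- env.hand_in(): hands the job in, once; it reports no verdict.
The state is a dict: "t": time; "joint_pos": joint angles; "qd": joint speeds; "joint_efforts": joint torques, N m; "tool_pos": TCP position; "tool_rot": TCP orientation; "wrist_force": force on the tool from outside, world axes, zero at the start; "torque": the same for the moment, N m; "finger_gap": finger opening in m.
Only numpy, scipy, OpenCV 4.12 (cv2) and the standard library are available. Lean on these libraries where they do the work, as an engineer would, in place of code of your own. Each camera call takes 0.05 s, during which the arm holds its last target.

## Working session

There is one attempt and no reset: what is moved stays moved. The work goes in short steps, Python scripts to look and compute and a tool call to move; the robot and the scene stay as the last step left them, time stands still between calls to the robot, and variables do not carry over. Pictures are saved under pics/ and viewed, and the job is handed in when it is done.

Besides the shell and the picture viewer there is one more tool, called as a command line: name --argument value ..., lists and objects as JSON in quotes. servo_tool: Moves the arm, as the interface text tells. Shifts and turns lie within -1 to 1; 1 stands for 0.05 m of shift or 8 degrees of turn. Its arguments: {"type":"object","properties":{"steps":{"type":"array"},"grip_force":{"type":"number"}},"required":["steps"]}

```bash
mkdir -p pics; cat > h.py <<'E'
import numpy as np,cv2
from bench import readout,vision,env
def cap(n,tag):
    p,d=vision.capture(n); np.savez(f'pics/{tag}.npz',p=p,d=d)
    cv2.imwrite(f'pics/{tag}.png',p[:,:,::-1]); return p,d
def world(n,d):
    i=vision.camera_info(n);K=np.array(i['camera_matrix']);V=np.array(i['view'])
    u,v=np.meshgrid(np.arange(640),np.arange(400))
    x=(u-K[0,2])/K[0,0]*d;y=(v-K[1,2])/K[1,1]*d
    P=np.stack([x,-y,-d,np.ones_like(d)],-1)
    return (P@np.linalg.inv(V).T)[...,:3]
E
python3 - <<'E'
from h import *
for n in('scene','top'):
    cap(n,n+'0'); i=vision.camera_info(n);print(i)
s=readout.sense();print(s['t'],s['tool_pos'],s['tool_rot'],s['wrist_force'],s['finger_gap'],env.grip_depth)
E
```

```text
{'camera_matrix': array([[380.33195036,   0.        , 312.61146295],
       [  0.        , 380.33195036, 190.67159615],
       [  0.        ,   0.        ,   1.        ]]), 'view': array([[ 0.86051922,  0.50935204,  0.00819542, -0.41872233],
       [-0.42019745,  0.70061916,  0.57668614,  0.12865405],
       [ 0.2879944 , -0.4996932 ,  0.81692468, -1.22056423],
       [ 0.        ,  0.        ,  0.        ,  1.        ]])}
{'camera_matrix': array([[363.16921437,   0.        , 316.91880573],
       [  0.        , 363.16921437, 203.37542487],
       [  0.        ,   0.        ,   1.        ]]), 'view': array([[ 0.0059019 , -0.9999457 , -0.0085882 , -0.00433519],
       [ 0.99520469,  0.00503493,  0.09768461, -0.50011617],
       [-0.09763606, -0.00912354,  0.99518037, -0.98031283],
       [ 0.        ,  0.        ,  0.        ,  1.        ]])}
0.1 [ 0.20952977 -0.56192593  0.23038324] [1.66676549 1.56922609 2.02360217] [-0.82456066  0.93022508  0.27721898] 0.08571547693512518 -0.0187
```

View pics/scene0.png

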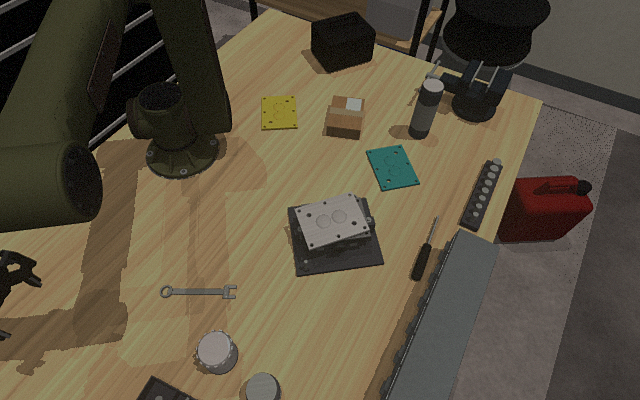

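View pics/top0.png

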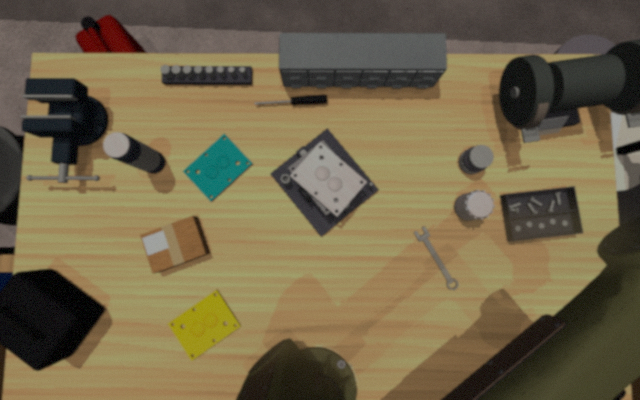

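```bash
python3 - <<'E'
from h import *
for n,(u0,u1,v0,v1) in dict(scene=(280,395,185,280),top=(262,387,122,240)).items():
    f=np.load(f'pics/{n}0.npz');p=f['p'][v0:v1,u0:u1]
    g=np.clip(p.astype(float)*1.4,0,255).astype(np.uint8)
    cv2.imwrite(f'pics/{n}0z.png',cv2.resize(g[:,:,::-1],None,fx=5,fy=5,interpolation=cv2.INTER_CUBIC))
    W=world(n,f['d'])
    print(n)
    for v in range(v0,v1,6): print(v,' '.join('%4d'%(1000*W[v,u,2]) for u in range(u0,u1,6)))
E
```

```text
scene
185   -1    3    0    0    1    0   -1   -3   -1   -1    0    2    0   -1   -1    0    0    6    7    6
191    0    0   -1    0   -3    1    1    0   -2    0   -2    1    0   -1    0    0   -2    0    3    0
197    0   -2    0    0    0   -4    0   -1   -2  103  103  104  104   84    0    0  926    0   -1   -2
203   -3    0   -3    0    0   83  100  100  101  103   98   98  103   84   10    0   -1    1    0   -1
209    0    0   10   94   97   96   95   97  100   98   99  100  102   99   10   -2    0    2   -1    0
215    0    0    8   96   98   83   99  102   96  105  102   99  100   99   85    8   -1    1   -3    1
221   -1    0   10   88   94   97   97  100   98   98  101   97   98   96  926   63    0    0   -2    0
227    0   -1   10   61   94   94   94   96   96   93   95   97   96   98   84   40    2    0   -1    0
233    0    0    9   59   96   95   95   91   94   97   93   97   98   97   83   12    0   -3    1    1
239    0    2    8   28   49   94   90   95   94   95   94   84   79   74   69   44   11    0   -1   -1
245    0   -2    2    8   46   80   92   90   42   61 
[... 2053 characters left out ...]
1   86   98   96   12   12   10    5    0   -4
206    2    0   -2    0    1   -1   14   13   15   11   87   98   95   95   62   54   -1    0   -2    0   -1
212    0    1   -1    2   -2    1    2   14   15   15   13   86   99   98   59    2    0   -1   -2   -1    0
218   -1    2    0   -2    1   -1   -1    2   14   12   12   11   13   12    0   -1   -2    0    1    0    3
224    2    0    2    0    0    1    0    0   10   13   11   14    8    2    0    1   -2   -1    0    2    1
230    1    3    1    0   -2   -3    1    0   -2   14   14   12    2    2    0    0    0    0   -2    4    3
236    2   -3    1   -1    4    1    0   -2    1    0    1    2    0    1    0    0   -4   -3    1    0   -2
```

View pics/scene0z.png

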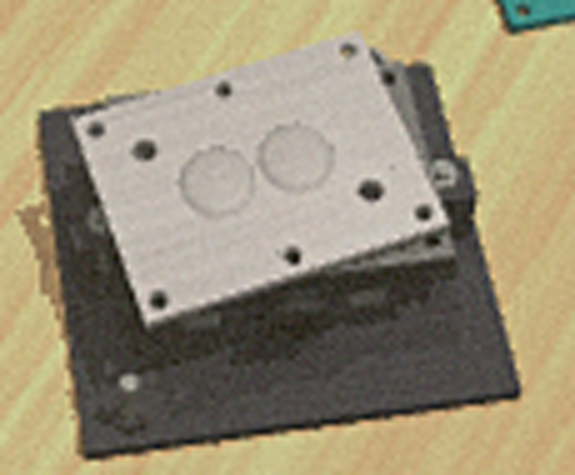

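View pics/top0z.png

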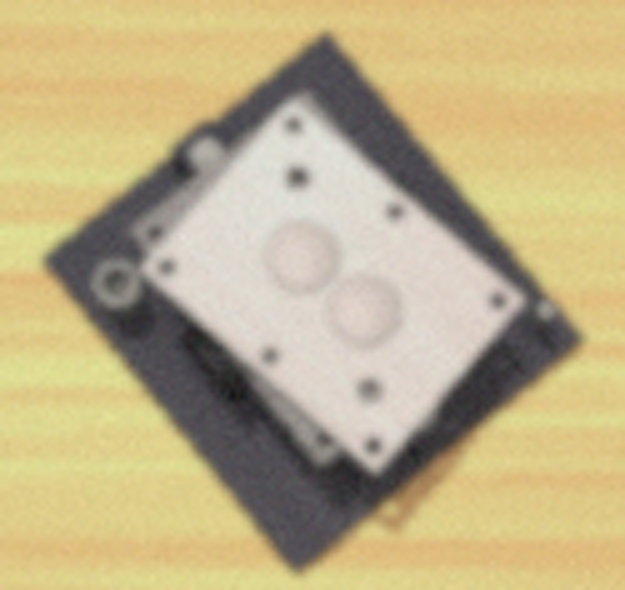

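```bash
cat >> h.py <<'E'
from scipy.optimize import least_squares
from scipy.spatial.transform import Rotation as R
HC=[(50,70),(50,0),(50,-70),(-50,70),(-50,0),(-50,-70),(30,50),(-30,-50)]
def proj(n,P):
    i=vision.camera_info(n);K=np.array(i['camera_matrix']);V=np.array(i['view'])
    c=P@V[:3,:3].T+V[:3,3]; c=c*[1,-1,-1]
    q=c@K.T; return q[:,:2]/q[:,2:]
def refine(p,uv,r=2.6,big=8):
    # upsampled darkness centroid
    g=cv2.GaussianBlur(p.astype(np.float32).mean(2),(0,0),0.7)
    u,v=uv
    for _ in range(6):
        uu,vv=np.meshgrid(np.linspace(u-r,u+r,27),np.linspace(v-r,v+r,27))
        s=cv2.remap(g,uu.astype(np.float32),vv.astype(np.float32),cv2.INTER_CUBIC)
        m=np.hypot(uu-u,vv-v)<=r
        w=np.clip(np.percentile(s[m],80)-s,0,None)*m
        u,v=(uu*w).sum()/w.sum(),(vv*w).sum()/w.sum()
    return np.array([u,v])
def coverP(x,pts,z): return R.from_rotvec(x[3:]).apply(np.c_[pts,np.full(len(pts),z)])+x[:3]
E
python3 - <<'E'
from h import *
T=np.array([(293,125),(395,211),(498,300),(167,267),(270,356),(373,446),(298,177),(370,389)])/5+[262,122]-.4
# scene: order by correspondence
S={0:(95,130),1:(224,90),2:(348,49)}
sc=[(348,49),(424,213),(0,0)]
allS=np.array([(95,130),(224,90),(348,49),(424,213),(293,256),(158,300),(145,150),(371,190)])/5+[280,185]-.4
pt=np.load('pics/top0.npz')['p'];ps=np.load('pics/scene0.npz')['p']
T=np.array([refine(pt,q) for q in T]);Sr=np.array([refine(ps,q) for q in allS])
print(T.round(1).tolist(),Sr.round(1).tolist())
hc=np.array(HC)/1000
def fit(use,x0):
    def f(x):
        r=[]
        for n,o in use: r.append((proj(n,coverP(x,hc,.008))-o).ravel())
        return np.concatenate(r)
    return least_squares(f,x0,loss='soft_l1')
s=fit([('top',T)],np.r_[.5,0,.093,0,0,.7]);x=s.x;print('top',x,np.sqrt(np.mean(s.fun**2)))
pr=proj('scene',coverP(x,hc,.008))
# match
o=np.array([Sr[np.argmin(np.hypot(*(Sr-q).T))] for q in pr]);print((pr-o).round(1).tolist())
for use in ([('top',T)],[('scene',o)],[('top',T),('scene',o)]):
    s=fit(use,x);M=R.from_rotvec(s.x[3:]).as_matrix();print(s.x.round(4),'yaw',np.arctan2(M[1,0],M[0,0]),'zax',M[:,2],np.sqrt(np.mean(s.fun**2)))
E
```

```text
[[320.2, 146.4], [340.8, 163.7], [361.4, 181.6], [294.6, 175.1], [315.4, 192.9], [336.2, 210.9], [321.1, 157.0], [335.4, 199.4]] [[298.8, 210.5], [324.4, 202.6], [349.3, 194.5], [364.3, 227.1], [338.1, 235.8], [311.3, 244.6], [308.7, 214.7], [353.7, 222.8]]
top [ 0.55718428 -0.03037372  0.09551569  0.03792975  0.02772419 -0.70608704] 0.1161957432674087
[[-0.0, -1.1], [-0.2, -1.5], [-0.3, -1.9], [-0.1, -0.7], [-0.2, -1.3], [-0.4, -1.6], [-0.0, -1.2], [-0.4, -1.5]]
[ 0.5572 -0.0304  0.0955  0.0379  0.0277 -0.7061] yaw -0.7057255310127191 zax [ 0.01262626 -0.04422857  0.99894165] 0.1161957432674087
[ 0.5577 -0.0293  0.0882  0.0785  0.0431 -0.7046] yaw -0.7031459772130428 zax [ 0.01307274 -0.08666903  0.99615139] 0.040210392450652
[ 0.5581 -0.0303  0.0901  0.0691  0.0342 -0.7038] yaw -0.7027338620341891 zax [ 0.0081116  -0.07499697  0.99715077] 0.13652930982821182
```

```bash
cat >> h.py <<'E'
def pumpP(x,pts,z):
    c,s=np.cos(x[2]),np.sin(x[2]); p=np.array(pts,float)/1000
    return np.c_[x[0]+c*p[:,0]-s*p[:,1],x[1]+s*p[:,0]+c*p[:,1],np.full(len(p),z)]
def overlay(tag,n,x,box,f,out,gain=1.0,gam=1.0):
    u0,u1,v0,v1=box; p=np.load(f'pics/{tag}.npz')['p'][v0:v1,u0:u1]
    g=(255*np.clip(p/255*gain,0,1)**gam).astype(np.uint8)[:,:,::-1]
    g=cv2.resize(g,None,fx=f,fy=f,interpolation=cv2.INTER_CUBIC)
    def px(q): return np.round((proj(n,q)-[u0,v0]+.5)*f-.5).astype(int)
    if x is not None:
        cv2.polylines(g,[px(pumpP(x,[(60,80),(60,-80),(-60,-80),(-60,80)],.085))],True,(0,255,0),1)
        cv2.polylines(g,[px(pumpP(x,[(105,115),(105,-115),(-105,-115),(-105,115)],.012))],True,(255,255,0),1)
        for q in px(pumpP(x,HC,.085)): cv2.circle(g,q,3,(0,0,255),1)
    cv2.imwrite(f'pics/{out}.png',g)
E
python3 - <<'E'
from h import *
ct=np.array([(328,33),(582,340),(298,572),(45,262)])/5+[262,122]-.4
lab=[(105,115),(105,-115),(-105,-115),(-105,115)]
cs=np.array([(430,63),(520,397),(85,457),(40,112)])/5+[280,185]-.4
ht=np.array([(155,232),(325,440)])/5+[262,122]-.4
pt=np.load('pics/top0.npz')['p'];ps=np.load('pics/scene0.npz')['p']
ht=np.array([refine(pt,q,2) for q in ht])
hs=np.array([refine(ps,q,2) for q in np.array([(390,77),(433,240)])/5+[280,185]-.4])
print(ht,hs)
def f(x): return (proj('top',pumpP(x,lab,.012))-ct).ravel()
s=least_squares(f,[.557,-.03,-.87]);print('plate top',s.x,s.fun.round(1))
x=s.x
print(proj('scene',pumpP(x,lab,.012)).round(1),cs)
print(proj('scene',pumpP(x,HC,.085)).round(1))
def f2(x): return (proj('top',pumpP(x,[(-50,70),(-50,-70)],.085))-ht).ravel()
s=least_squares(f2,x);print('holes top',s.x,s.fun.round(2))
x=s.x
overlay('top0','top',x,(262,387,122,240),6,'ovt',1.6,.6)
overlay('scene0','scene',x,(280,395,185,280),6,'ovs',1.6,.6)
E
```

```text
[[292.22757721 167.99859803]
 [326.18759591 209.68582546]] [[357.49962638 200.09570224]
 [366.03619522 232.56604854]]
plate top [ 0.56334431 -0.02155703 -0.88158432] [-0.  -0.5  1.1 -0.1 -0.1  0.9 -0.9 -0.4]
[[383.7 262.6]
 [296.  275.2]
 [286.5 206.5]
 [365.  196.7]] [[365.6 197.2]
 [383.6 264. ]
 [296.6 276. ]
 [287.6 207. ]]
[[365.4 232.8]
 [338.  236.5]
 [310.3 240.3]
 [356.6 200.2]
 [330.8 203.4]
 [304.6 206.7]
 [355.8 227. ]
 [313.3 212.2]]
holes top [ 0.5642016  -0.02021701 -0.88459979] [ 0.16  0.2  -0.16 -0.19]
```

View pics/ovt.png

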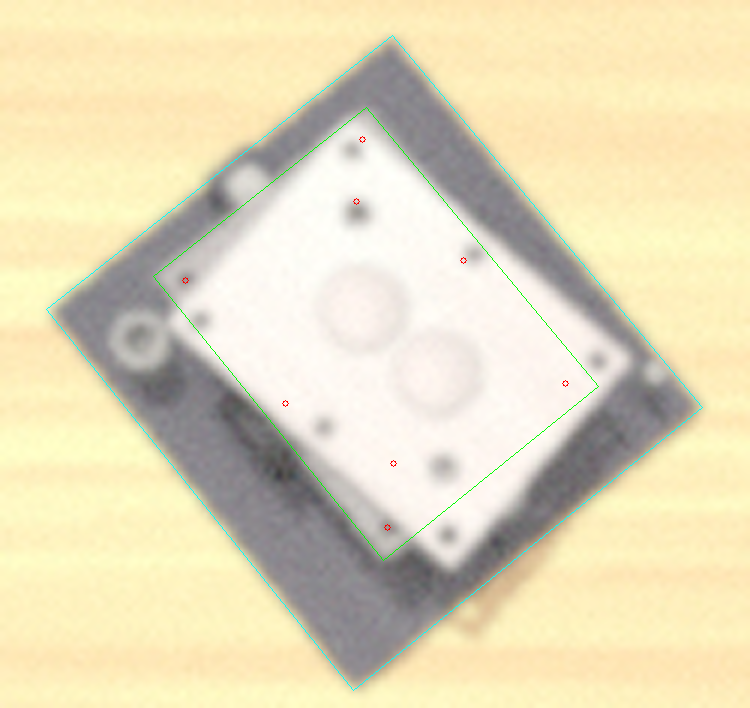

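View pics/ovs.png

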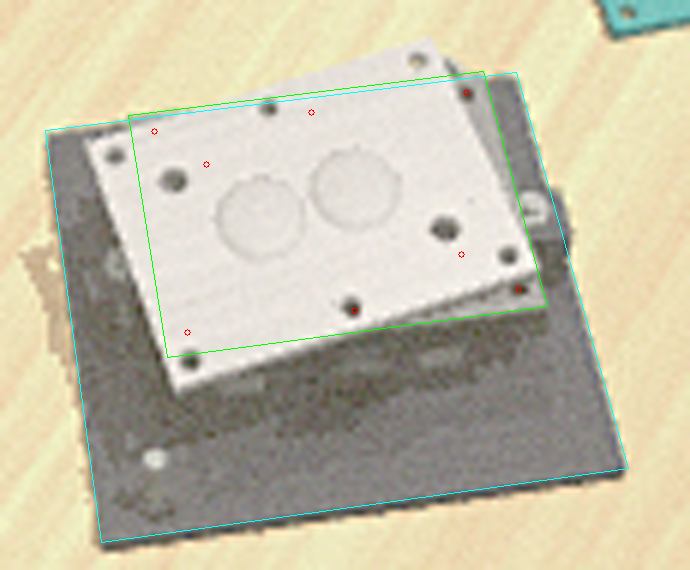

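```bash
cat >> h.py <<'E'
hc=np.array(HC)/1000
def fitcover(n,obs,x0,z=None,idx=range(8),wz=0.0015):
    idx=list(idx)
    def f(x):
        r=(proj(n,coverP(x,hc[idx],.008))-obs).ravel()
        return r if z is None else np.r_[r,(x[2]-z)/wz*.3]
    s=least_squares(f,x0);M=R.from_rotvec(s.x[3:]).as_matrix()
    return s.x,np.arctan2(M[1,0],M[0,0]),M[:,2],np.sqrt(np.mean(s.fun**2))
def goto(pos,yaw):
    """tool y axis along world angle yaw, x down"""
    s=readout.sense();Rt=R.from_euler('xyz',s['tool_rot']).as_matrix()
    best=None
    for a in(yaw,yaw+np.pi):
        y=np.array([np.cos(a),np.sin(a),0]);x=np.array([0,0,-1.]);Rg=np.c_[x,y,np.cross(x,y)]
        rv=R.from_matrix(Rt.T@Rg).as_rotvec()
        if best is None or np.linalg.norm(rv)<np.linalg.norm(best): best=rv
    print('t',s['t'],'pos',np.round(s['tool_pos'],4),'F',np.round(s['wrist_force'],1),'gap',round(s['finger_gap'],4),'q6',round(s['joint_pos'][5],3),'tool y yaw',np.arctan2(Rt[1,1],Rt[0,1]))
    print('shift units',(Rt.T@(np.array(pos)-s['tool_pos'])/.05).round(3),'turn units',(np.degrees(best)/8).round(3))
E
python3 - <<'E'
from h import *
T=np.array([[320.2,146.4],[340.8,163.7],[361.4,181.6],[294.6,175.1],[315.4,192.9],[336.2,210.9],[321.1,157.0],[335.4,199.4]])
S=np.array([[298.8,210.5],[324.4,202.6],[349.3,194.5],[364.3,227.1],[338.1,235.8],[311.3,244.6],[308.7,214.7],[353.7,222.8]])
x0=np.r_[.557,-.03,.0915,.04,.03,-.706]
pr=proj('scene',coverP(x0,hc,.008)); S=np.array([S[np.argmin(np.hypot(*(S-q).T))] for q in pr])
hs=[[357.5,200.1],[366.04,232.57]];ht=[[292.23,168.0],[326.19,209.69]]
for n,o,hl,hp in(('top',T,[(-50,70),(-50,-70)],ht),('scene',S,[(-50,70),(50,70)],hs)):
    c=fitcover(n,o,x0,.0917);pz=-.8846
    p=least_squares(lambda x:(proj(n,pumpP(x,hl,.085))-hp).ravel(),[.564,-.02,pz]).x
    d=c[0][:2]-p[:2];a=p[2];D=np.array([[np.cos(a),np.sin(a)],[-np.sin(a),np.cos(a)]])@d
    print(n,'cover',c[0][:3],c[1],c[2],c[3],'pump',p,'cover in pump',D,c[1]-p[2])
goto([.557,-.030,.16],-.704)
E
```

```text
top cover [ 0.5578495  -0.03052285  0.09210375] -0.7060847777956121 [-0.00866769 -0.0338341   0.99938988] 0.12816658433001585 pump [ 0.56419302 -0.02022441 -0.8846322 ] cover in pump [ 0.00394862 -0.0114327 ] 0.17854742246134592
scene cover [ 0.55846966 -0.03091018  0.09119425] -0.7043746816400334 [ 0.0080631  -0.08030534  0.9967377 ] 0.08820738069317087 pump [ 0.56460523 -0.01971876 -0.88742481] cover in pump [ 0.00480431 -0.01182421] 0.18305012713842728
t 0.1 pos [ 0.2095 -0.5619  0.2304] F [-0.8  0.9  0.3] gap 0.0857 q6 -0.334 tool y yaw 1.9276328892353378
shift units [ 1.418  7.539 10.228] turn units [-3.652e+00  2.000e-03 -1.100e-02]
```

servo_tool --steps '[[[0,0.685,0.93],[0,0,0],55],[[0,0.685,0.93],[0,0,0],55],[[0,0.685,0.93],[0,0,0],55],[[0,0.685,0.93],[0,0,0],55],[[0,0.685,0.93],[0,0,0],55],[[0,0.685,0.93],[0,0,0],55],[[0,0.685,0.93],[0,0,0],55],[[0,0.685,0.93],[0,0,0],55],[[0,0.685,0.93],[0,0,0],55],[[0,0.685,0.93],[0,0,0],55],[[0,0.685,0.93],[0,0,0],55],[[0,0,0],[0,0,0],55]]' --grip_force 20

```text
t: 1.6
tool_pos: [0.558, -0.0275, 0.2292]
tool_rot: [2.791, 1.567, -3.131]
wrist_force: [-0.7, -0.7, 0.0]
finger_gap: 0.055
```

servo_tool --steps '[[[0,0,0],[-1,0,0],55],[[0,0,0],[-1,0,0],55],[[0,0,0],[-1,0,0],55],[[0,0,0],[-0.65,0,0],55],[[0,0,0],[0,0,0],55]]'

```text
t: 2.22
tool_pos: [0.5569, -0.0311, 0.2312]
tool_rot: [2.262, 1.57, 3.127]
wrist_force: [-0.4, 0.5, -0.3]
finger_gap: 0.0551
```

```bash
python3 - <<'E'
from h import *
goto([.5575,-.0303,.125],-.704)
E
```

```text
t 2.225 pos [ 0.5569 -0.0311  0.2312] F [-0.4  0.5 -0.3] gap 0.0551 q6 -1.01 tool y yaw 2.435782078539642
shift units [2.123e+00 1.000e-03 2.000e-02] turn units [-0.013 -0.002 -0.002]
```

servo_tool --steps '[[[0.8,0,0.02],[0,0,0],55],[[0.8,0,0],[0,0,0],55],[[0.6,0,0],[0,0,0],55],[[0.1,0,0],[0,0,0],55],[[0.1,0,0],[0,0,0],55],[[0.06,0,0],[0,0,0],55],[[0,0,0],[0,0,0],55]]'

```text
t: 3.1
tool_pos: [0.5582, -0.0297, 0.109]
tool_rot: [-0.538, 1.57, 0.328]
wrist_force: [-0.2, 0.4, 0.1]
finger_gap: 0.0551
```

```bash
python3 - <<'E'
from h import *
cap('scene','s1');cap('top','t1')
overlay('s1','scene',None,(260,400,130,260),5,'s1z',1.4)
goto([.5575,-.0303,.1],-.704)
E
```

```text
t 3.2 pos [ 0.5582 -0.0297  0.109 ] F [-0.6 -0.3 -0. ] gap 0.0547 q6 -1.011 tool y yaw 2.4371507917732846
shift units [ 0.18   0.003 -0.019] turn units [-0.003  0.006  0.004]
```

View pics/s1z.png

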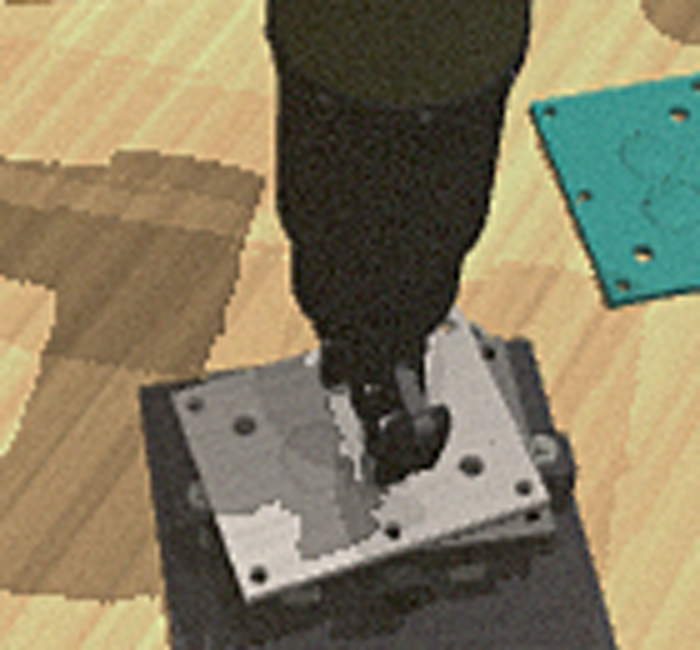

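servo_tool --steps '[[[0.04,0,0],[0,0,0],55],[[0.04,0,0],[0,0,0],55],[[0.02,0,0],[0,0,0],55],[[0,0,0],[0,0,0],55]]'

```text
t: 3.7
tool_pos: [0.5579, -0.0298, 0.1031]
tool_rot: [2.296, 1.571, -3.121]
wrist_force: [0.1, 0.1, 0.4]
finger_gap: 0.0552
```

servo_tool --steps '[[[0.04,0,0],[0,0,0],55],[[0.02,0,0],[0,0,0],55],[[0,0,0],[0,0,0],55]]'

```text
t: 4.08
tool_pos: [0.5578, -0.0297, 0.1001]
tool_rot: [2.024, 1.571, 2.891]
wrist_force: [-0.3, -0.4, -0.0]
finger_gap: 0.0546
```

servo_tool --steps '[[[0.02,0,0],[0,0,0],55],[[0.02,0,0],[0,0,0],55],[[0,0,0],[0,0,0],55]]'

```text
t: 4.45
tool_pos: [0.5579, -0.0297, 0.0982]
tool_rot: [2.153, 1.571, 3.02]
wrist_force: [0.6, 0.6, -0.2]
finger_gap: 0.0549
```

servo_tool --steps '[[[0,0,0],[0,0,0],44],[[0,0,0],[0,0,0],44],[[0,0,0],[0,0,0],44]]'

```text
t: 4.82
tool_pos: [0.5579, -0.0297, 0.0986]
tool_rot: [0.02, 1.571, 0.886]
wrist_force: [-0.6, 1.0, 2.7]
finger_gap: 0.0439
```

servo_tool --steps '[[[0.02,0,0],[0,0,0],44],[[0,0,0],[0,0,0],44]]'

```text
t: 5.08
tool_pos: [0.5581, -0.0296, 0.0975]
tool_rot: [-0.237, 1.57, 0.629]
wrist_force: [-1.8, 0.7, 3.5]
finger_gap: 0.0438
```

servo_tool --steps '[[[0.02,0,0],[0,0,0],44],[[0,0,0],[0,0,0],44]]'

```text
t: 5.32
tool_pos: [0.5581, -0.0295, 0.0973]
tool_rot: [-0.602, 1.57, 0.265]
wrist_force: [-3.0, 2.9, 6.6]
finger_gap: 0.0443
```

servo_tool --steps '[[[-0.03,0,0],[0,0,0],38],[[0,0,0],[0,0,0],38],[[0,0,0],[0,0,0],36],[[0,0,0],[0,0,0],36]]'

```text
t: 5.82
tool_pos: [0.558, -0.0294, 0.0983]
tool_rot: [0.207, 1.57, 1.074]
wrist_force: [-4.0, 3.1, 6.8]
finger_gap: 0.0362
```

servo_tool --steps '[[[0,0,0],[0,0,0],30],[[0,0,0],[0,0,0],30],[[0,0,0],[0,0,0],30],[[0,0,0],[0,0,0],30]]' --grip_force 20

```text
t: 6.32
tool_pos: [0.5584, -0.0298, 0.0989]
tool_rot: [-0.94, 1.569, -0.073]
wrist_force: [-2.4, 1.7, 7.7]
finger_gap: 0.0299
```

```bash
python3 - <<'E'
from h import *
cap('scene','s2');cap('top','t2')
overlay('s2','scene',[.5646,-.0197,-.8866],(260,400,130,260),5,'s2z',1.4)
overlay('t2','top',[.5642,-.0202,-.8846],(262,387,122,240),5,'t2z',1.4)
goto([.5575,-.0303,.1],-.704)
E
```

```text
t 6.425 pos [ 0.5584 -0.0298  0.0989] F [-2.7  1.4  7.8] gap 0.0304 q6 -1.011 tool y yaw 2.4372681885678995
shift units [-0.022  0.008 -0.019] turn units [-0.002  0.007  0.009]
```

View pics/s2z.png

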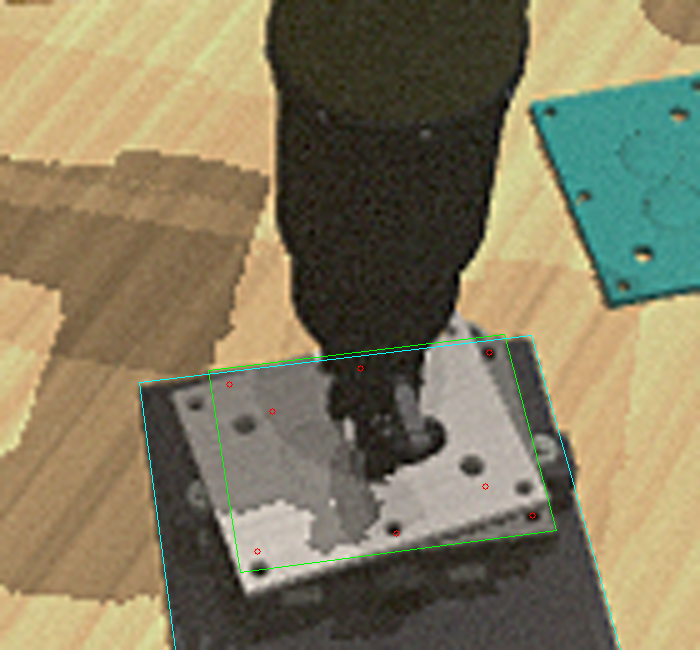

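View pics/t2z.png

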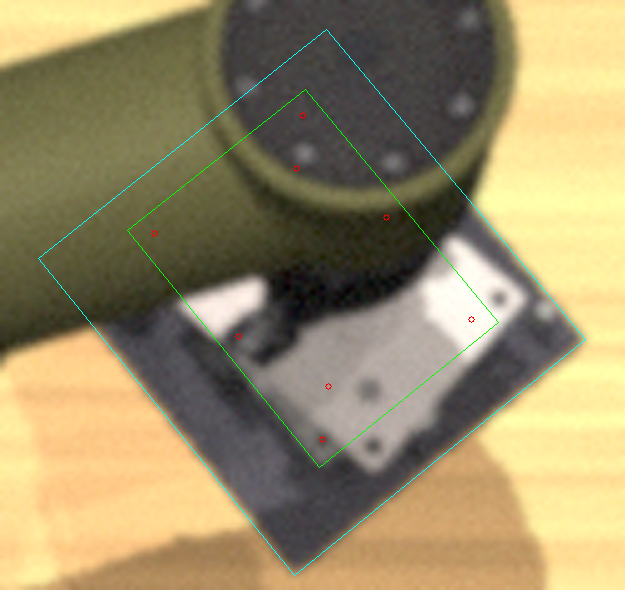

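servo_tool --steps '[[[0,0,0],[0,0,0],20],[[0,0,0],[0,0,0],20],[[0,0,0],[0,0,0],20]]' --grip_force 20

```text
t: 6.8
tool_pos: [0.5589, -0.0307, 0.1004]
tool_rot: [-1.368, 1.567, -0.501]
wrist_force: [-3.0, -1.0, 12.3]
finger_gap: 0.0201
```

servo_tool --steps '[[[0,0,0],[0,0,0],35],[[0,0,0],[0,0,0],35],[[0,0,0],[0.2,0,0],35],[[0,0,0],[0.2,0,0],35],[[0,0,0],[0.2,0,0],35],[[0,0,0],[0.2,0,0],35],[[0,0,0],[0.2,0,0],35],[[0,0,0],[0.2,0,0],35],[[0,0,0],[0.1,0,0],35],[[0,0,0],[0,0,0],35]]'

```text
t: 8.05
tool_pos: [0.5585, -0.0301, 0.0985]
tool_rot: [-1.122, 1.569, -0.437]
wrist_force: [1.2, -0.2, 6.3]
finger_gap: 0.0348
```

```bash
python3 - <<'E'
from h import *
cap('scene','s3')
overlay('s3','scene',[.5646,-.0197,-.8866],(260,400,130,260),5,'s3z',1.4)
goto([.5575,-.0303,.1],-.886)
E
```

```text
t 8.1 pos [ 0.5585 -0.0301  0.0985] F [ 1.1 -1.6  5.9] gap 0.0351 q6 -1.192 tool y yaw 2.25590353680339
shift units [-0.031  0.01  -0.018] turn units [0.002 0.005 0.011]
```

View pics/s3z.png

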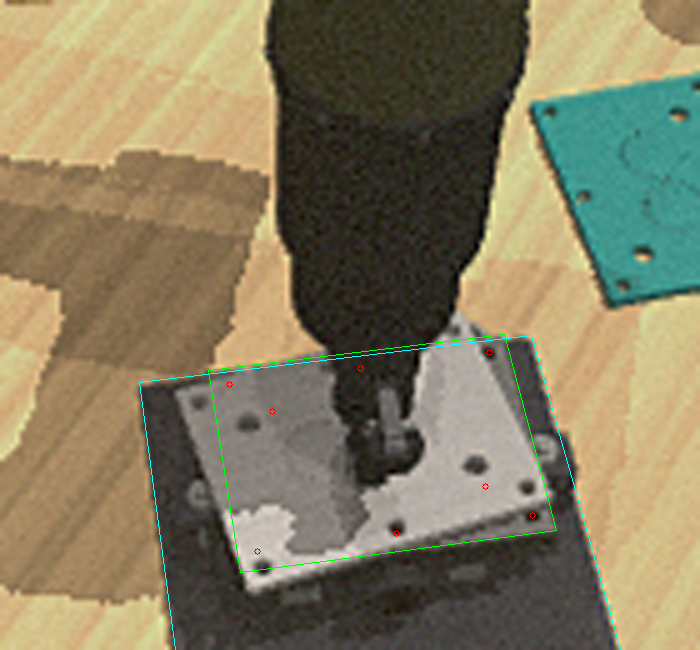

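servo_tool --steps '[[[-0.6,0,0],[0,0,0],66],[[0,0.08,0],[0,0,0],66],[[0,0,-0.75],[0,0,0],66],[[0,0,-0.75],[0,0,0],66],[[0,0,-0.75],[0,0,0],66],[[0,0,0],[0,0,0],66]]'

```text
t: 8.85
tool_pos: [0.4666, -0.0986, 0.1267]
tool_rot: [1.922, 1.569, 2.605]
wrist_force: [-0.6, 0.9, -1.0]
finger_gap: 0.0659
```

```bash
cat >> h.py <<'E'
PUMP=np.array([.5644,-.0200,-.886])
def inpump(p,P=PUMP):
    d=np.array(p[:2])-P[:2];c,s=np.cos(P[2]),np.sin(P[2]);return np.array([c*d[0]+s*d[1],-s*d[0]+c*d[1]])
def measure(tag,init,n='scene',z=.0915,wz=.0015,r=2.2,show=True):
    """init: cover pose (x,y in pump mm, yaw rel)"""
    p,d=cap(n,tag)
    c,s=np.cos(PUMP[2]),np.sin(PUMP[2]);ix,iy,iw=init[0]/1e3,init[1]/1e3,init[2]
    x=np.r_[PUMP[0]+c*ix-s*iy,PUMP[1]+s*ix+c*iy,z,0,0,PUMP[2]+iw]
    for k in range(3):
        o=np.array([refine(p,q,r) for q in proj(n,coverP(x,hc,.008))])
        x,yaw,zx,e=fitcover(n,o,x,z,wz=wz)
    h0,h1=coverP(x,np.array([(.03,.05),(-.03,-.05)]),0)
    print(tag,'cover in pump mm',(1e3*inpump(x)).round(1),'dyaw',round(yaw-PUMP[2],4),'z',x[2].round(4),'zax',zx.round(3),'rms',round(e,2))
    print(' hole0 off',(1e3*inpump(h0)-[30,50]).round(1),'hole1 off',(1e3*inpump(h1)+[30,50]).round(1))
    return x
E
python3 - <<'E'
from h import *
measure('s4',(4,-11,.16))
measure('t4',(4,-11,.16),'top')
overlay('s4','scene',[.5646,-.0197,-.8866],(260,400,130,260),5,'s4z',1.4)
goto([.5575,-.0303,.1],-.886); print(inpump(readout.sense()['tool_pos']))
E
```

```text
s4 cover in pump mm [ 4.6 -9.7] dyaw 0.1827 z 0.091 zax [ 0.013 -0.073  0.997] rms 0.09
 hole0 off [-4.8 -5.1] hole1 off [ 14.1 -14.2]
t4 cover in pump mm [ 5.  -7.4] dyaw 0.1788 z 0.0916 zax [ 0.203 -0.142  0.969] rms 2.28
 hole0 off [-5.6 -3.1] hole1 off [ 15.6 -11.7]
t 8.95 pos [ 0.4679 -0.0977  0.1269] F [-0.1 -0.3  0.7] gap 0.066 q6 -1.104 tool y yaw 2.25526278846381
shift units [ 0.537 -0.089  2.241] turn units [-0.002 -0.003 -0.007]
[-0.00086735 -0.12388245]
```

View pics/s4z.png

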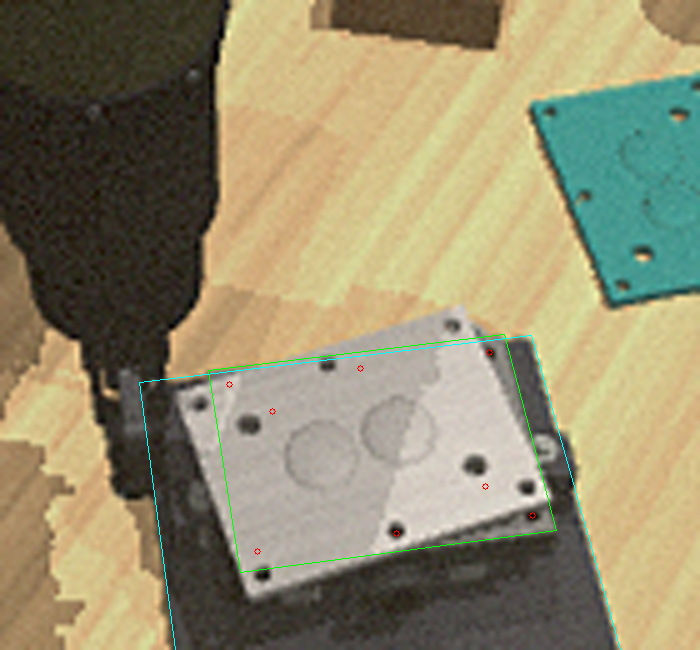

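servo_tool --steps '[[[0.5,0,0],[0,0,0],66],[[0.3,0,0],[0,0,0],66],[[0.1,0,0],[0,0,0],66],[[0.1,0,0],[0,0,0],66],[[0,0,0],[0,0,0],66]]'

```text
t: 9.57
tool_pos: [0.4684, -0.0977, 0.0779]
tool_rot: [1.237, 1.571, 1.922]
wrist_force: [0.7, -0.6, 0.2]
finger_gap: 0.0662
```

servo_tool --steps '[[[0,0,0.1],[0,0,0],66],[[0,0,0.1],[0,0,0],66],[[0,0,0.04],[0,0,0],66],[[0,0,0.04],[0,0,0],66],[[0,0,0.04],[0,0,0],66],[[0,0,0.04],[0,0,0],66],[[0,0,0.04],[0,0,0],66],[[0,0,0],[0,0,0],66]]'

```text
t: 10.58
tool_pos: [0.484, -0.085, 0.0778]
tool_rot: [-0.278, 1.57, 0.407]
wrist_force: [-0.9, -0.1, 0.3]
finger_gap: 0.066
```

```bash
python3 - <<'E'
from h import *
measure('s5',(4,-8,.16))
overlay('s5','scene',[.5646,-.0197,-.8866],(260,400,130,260),5,'s5z',1.4)
print(inpump(readout.sense()['tool_pos']))
E
```

```text
s5 cover in pump mm [ 9.4 -5.3] dyaw 0.1342 z 0.0915 zax [ 0.042 -0.043  0.998] rms 0.18
 hole0 off [ 2.4 -1.8] hole1 off [16.4 -8.9]
[-0.00047969 -0.10337188]
```

View pics/s5z.png

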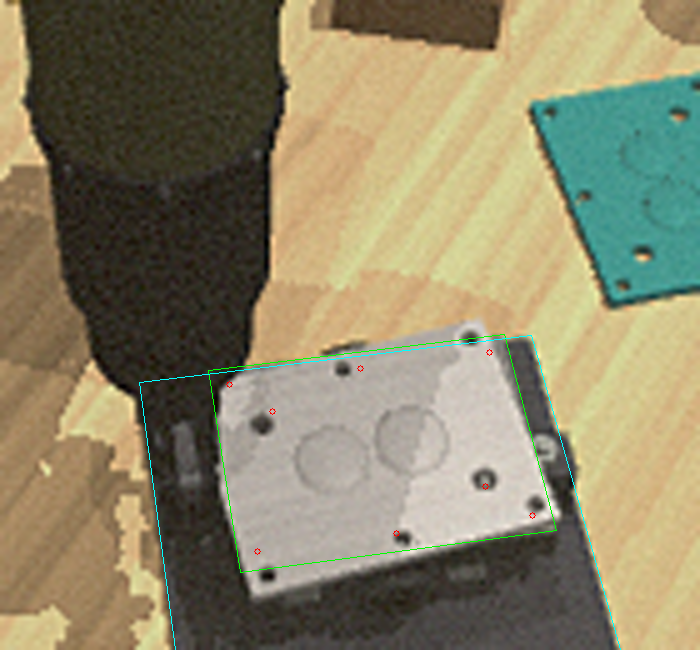

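servo_tool --steps '[[[0,0,-0.2],[0,0,0],66],[[-0.9,0,0],[0,0,0],66],[[0,-0.9,0],[-1,0,0],66],[[0,0,0],[-1,0,0],66],[[0,0,0],[-1,0,0],66],[[0,0,0],[-1,0,0],66],[[0,0,0],[-1,0,0],66],[[0,0,0],[-1,0,0],66],[[0,0,0],[-1,0,0],66],[[0,0,0],[-1,0,0],66],[[0,0,0],[-1,0,0],66],[[0,0,0],[-1,0,0],66]]'

```text
t: 12.12
tool_pos: [0.5042, -0.1265, 0.1227]
tool_rot: [-1.255, 1.57, 0.831]
wrist_force: [0.6, -0.2, 0.1]
finger_gap: 0.0659
```

servo_tool --steps '[[[0,0,0],[-1,0,0],66],[[0,0,0],[0,0,0],66]]'

```text
t: 12.38
tool_pos: [0.5043, -0.1265, 0.1227]
tool_rot: [-1.375, 1.57, 0.844]
wrist_force: [0.1, -0.2, 0.3]
finger_gap: 0.0662
```

```bash
python3 - <<'E'
from h import *
x=measure('s6',(9,-5,.13))
c,s=np.cos(PUMP[2]),np.sin(PUMP[2])
px,py=.101,-.025
goto([PUMP[0]+c*px-s*py,PUMP[1]+s*px+c*py,.077],PUMP[2]+np.pi/2)
print(inpump(readout.sense()['tool_pos']))
E
```

```text
s6 cover in pump mm [11.3 -7.2] dyaw 0.1447 z 0.0942 zax [ 0.043 -0.029  0.999] rms 0.79
 hole0 off [ 3.7 -3.4] hole1 off [ 18.8 -11. ]
t 12.425 pos [ 0.5043 -0.1264  0.1228] F [ 0.4 -0.3  0.1] gap 0.0662 q6 0.505 tool y yaw -2.4945472155858233
shift units [ 0.917 -1.818 -1.064] turn units [-0.27   0.     0.003]
[ 0.0444279 -0.1138464]
```

servo_tool --steps '[[[0,0,-0.53],[0,0,0],66],[[0,0,-0.53],[0,0,0],66],[[0,-0.91,0],[0,0,0],66],[[0,-0.91,0],[0,0,0],66],[[0,0,0],[-0.27,0,0],66],[[0,0,0],[0,0,0],66]]'

```text
t: 13.18
tool_pos: [0.609, -0.1132, 0.1223]
tool_rot: [0.806, 1.57, 3.063]
wrist_force: [0.7, -0.2, -0.3]
finger_gap: 0.0661
```

```bash
python3 - <<'E'
from h import *
x=measure('s7',(9,-5,.13))
overlay('s7','scene',[.5646,-.0197,-.8866],(260,400,130,260),5,'s7z',1.4)
c,s=np.cos(PUMP[2]),np.sin(PUMP[2])
px,py=.101,-.025
goto([PUMP[0]+c*px-s*py,PUMP[1]+s*px+c*py,.077],PUMP[2]+np.pi/2)
print(inpump(readout.sense()['tool_pos']))
E
```

```text
s7 cover in pump mm [ 4.2 -4.9] dyaw 0.1339 z 0.0881 zax [ 0.015 -0.093  0.996] rms 0.93
 hole0 off [-2.6 -1.4] hole1 off [11.  -8.4]
t 13.225 pos [ 0.6088 -0.1136  0.1226] F [-0.6 -0.   0.6] gap 0.0661 q6 0.547 tool y yaw -2.4563423456369367
shift units [ 0.911  0.005 -0.009] turn units [ 0.003  0.002 -0.002]
[ 0.1005667  -0.02476321]
```

View pics/s7z.png

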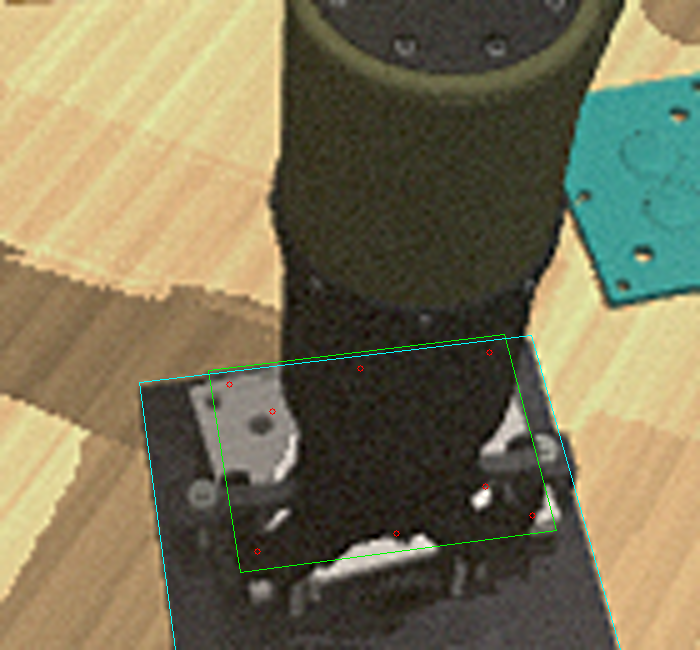

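servo_tool --steps '[[[0.5,0,0],[0,0,0],66],[[0.3,0,0],[0,0,0],66],[[0.11,0,0],[0,0,0],66],[[0,0,0],[0,0,0],66]]'

```text
t: 13.72
tool_pos: [0.6089, -0.1137, 0.0774]
tool_rot: [1.841, 1.571, -2.184]
wrist_force: [-0.6, -0.2, 0.7]
finger_gap: 0.0661
```

servo_tool --steps '[[[0,0,0.09],[0,0,0],66],[[0,0,0.08],[0,0,0],66],[[0,0,0.04],[0,0,0],66],[[0,0,0.04],[0,0,0],66],[[0,0,0.04],[0,0,0],66],[[0,0,0.04],[0,0,0],66],[[0,0,0.04],[0,0,0],66],[[0,0,0.04],[0,0,0],66],[[0,0,0],[0,0,0],66]]'

```text
t: 14.85
tool_pos: [0.5959, -0.0974, 0.0773]
tool_rot: [-0.674, 1.57, 1.584]
wrist_force: [0.5, -0.8, 0.4]
finger_gap: 0.066
```

```bash
python3 - <<'E'
from h import *
cap('scene','s8');cap('top','t8')
overlay('s8','scene',[.5646,-.0197,-.8866],(260,400,130,260),5,'s8z',1.4)
overlay('t8','top',[.5642,-.0202,-.8846],(262,387,122,240),5,'t8z',1.4)
print(inpump(readout.sense()['tool_pos']))
E
```

```text
[ 0.07988805 -0.0244698 ]
```

View pics/s8z.png

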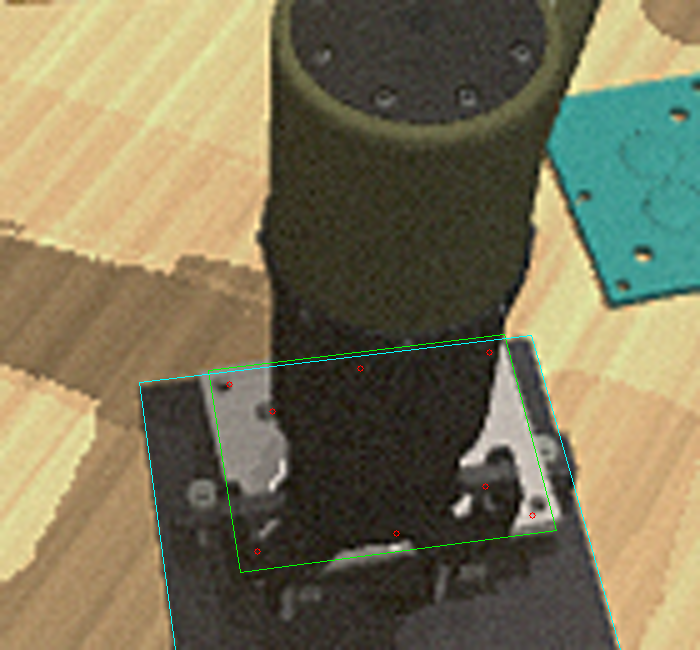

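View pics/t8z.png

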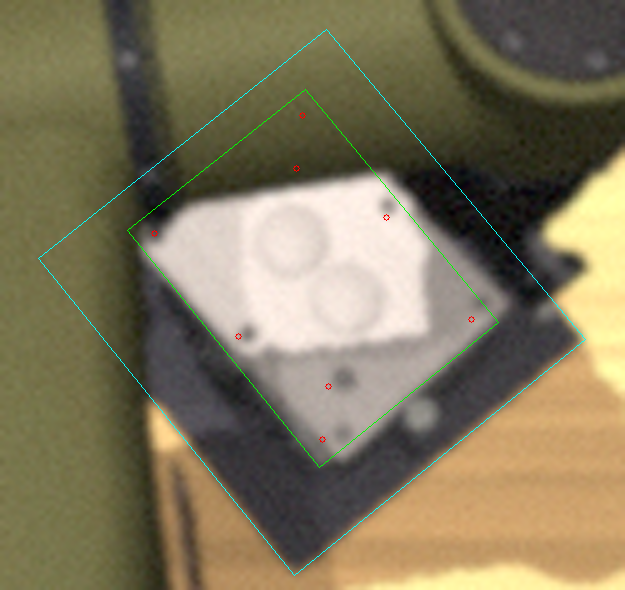

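servo_tool --steps '[[[0,0,0.04],[0,0,0],66],[[0,0,0.04],[0,0,0],66],[[0,0,0.04],[0,0,0],66],[[0,0,0.04],[0,0,0],66],[[0,0,0],[0,0,0],66]]'

```text
t: 15.58
tool_pos: [0.5908, -0.0912, 0.0772]
tool_rot: [-0.338, 1.57, 1.921]
wrist_force: [-0.5, -0.6, 0.5]
finger_gap: 0.0662
```

```bash
python3 - <<'E'
from h import *
cap('scene','s9');cap('top','t9')
overlay('s9','scene',[.5646,-.0197,-.8866],(260,400,130,260),5,'s9z',1.4)
overlay('t9','top',[.5642,-.0202,-.8846],(262,387,122,240),5,'t9z',1.4)
print(inpump(readout.sense()['tool_pos']),readout.sense()['wrist_force'])
E
```

```text
[ 0.07193736 -0.02455634] [-0.12839921 -0.06841114 -0.09912525]
```

View pics/s9z.png

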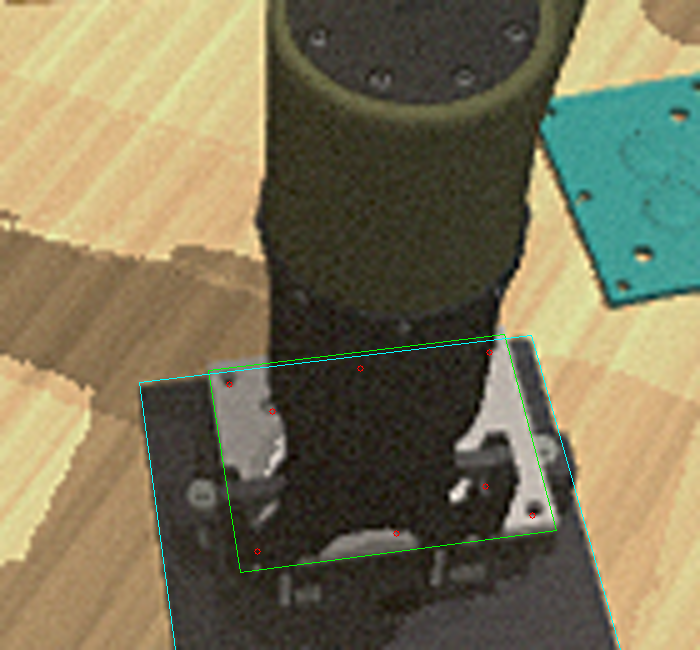

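View pics/t9z.png

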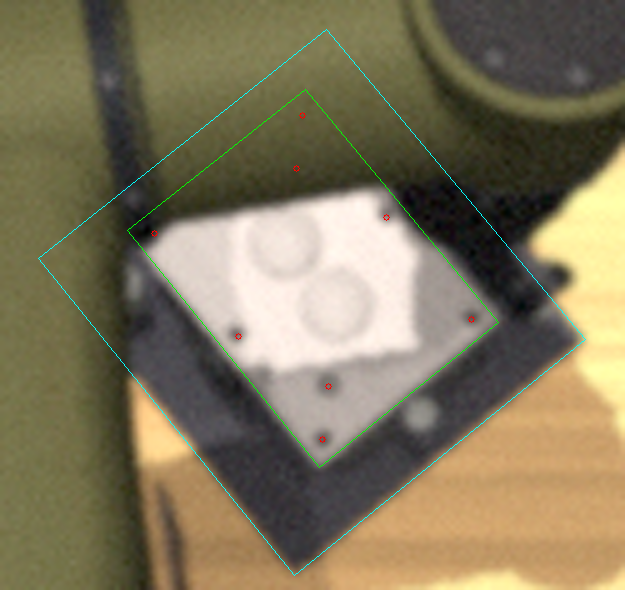

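servo_tool --steps '[[[0,0,-0.3],[0,0,0],66],[[-1,0,0],[0,0,0],66],[[-1,0,-0.8],[0,0,0],66],[[-0.5,0,-1],[0,0,0],66],[[0,-1,-1],[0,0,0],66],[[0,-1,-1],[0,0,0],66],[[0,-1,-1],[0,0,0],66],[[0,0,0],[0,0,0],66]]'

```text
t: 16.68
tool_pos: [0.8282, -0.1883, 0.1909]
tool_rot: [0.744, 1.558, 3.003]
wrist_force: [0.2, 0.3, -3.0]
finger_gap: 0.066
```

```bash
python3 - <<'E'
from h import *
for n,t in(('scene','s10'),('top','t10')):
    x=measure(t,(0,0,0),n,.087,.003)
    p=np.load(f'pics/{t}.npz')['p']
    q=proj(n,pumpP(PUMP,HC,.093)); o=np.array([refine(p,a,2.2) for a in q]); print((o-q).round(1).tolist())
    W=world(n,np.load(f'pics/{t}.npz')['d']);
    # plane fit in cover area in pump frame
    d=W[...,:2]-PUMP[:2];c,s=np.cos(PUMP[2]),np.sin(PUMP[2]);X=c*d[...,0]+s*d[...,1];Y=-s*d[...,0]+c*d[...,1]
    m=(abs(X)<.055)&(abs(Y)<.075)&(W[...,2]>.08)&(W[...,2]<.12)&((abs(X)>.024)|(abs(Y)>.045))
    for _ in range(4):
        A=np.c_[np.ones(m.sum()),X[m],Y[m]];k=np.linalg.lstsq(A,W[...,2][m],rcond=None)[0]
        r=W[...,2]-(k[0]+k[1]*X+k[2]*Y);m&=abs(r)<.006
    print('plane',k,m.sum())
overlay('s10','scene',None,(260,400,150,260),5,'s10z',1.4)
overlay('t10','top',None,(262,387,122,240),5,'t10z',1.4)
print(readout.sense()['tool_pos'],readout.sense()['t'])
E
```

```text
s10 cover in pump mm [ 0.9 -0.1] dyaw 0.0004 z 0.0844 zax [-0.    -0.013  1.   ] rms 0.14
 hole0 off [ 0.9 -0.1] hole1 off [ 1.  -0.1]
[[-0.2, 0.4], [0.0, 0.7], [0.1, 0.6], [-0.1, 0.1], [0.1, 0.3], [0.1, 0.8], [-0.1, 0.6], [0.1, 0.4]]
plane [0.09214323 0.00020313 0.00078965] 1577
t10 cover in pump mm [12.8 -8.9] dyaw 0.0713 z 0.0986 zax [-0.156 -0.133  0.979] rms 2.38
 hole0 off [ 9.1 -8. ] hole1 off [16.5 -9.9]
[[5.2, -0.9], [2.3, -3.1], [0.1, 0.2], [-5.2, -0.5], [0.8, 2.1], [5.4, 0.0], [4.4, 2.2], [5.3, 0.5]]
plane [9.30549079e-02 7.67328265e-03 1.08100311e-05] 276
[ 0.82587973 -0.18867055  0.19955641] 16.775
```

View pics/s10z.png

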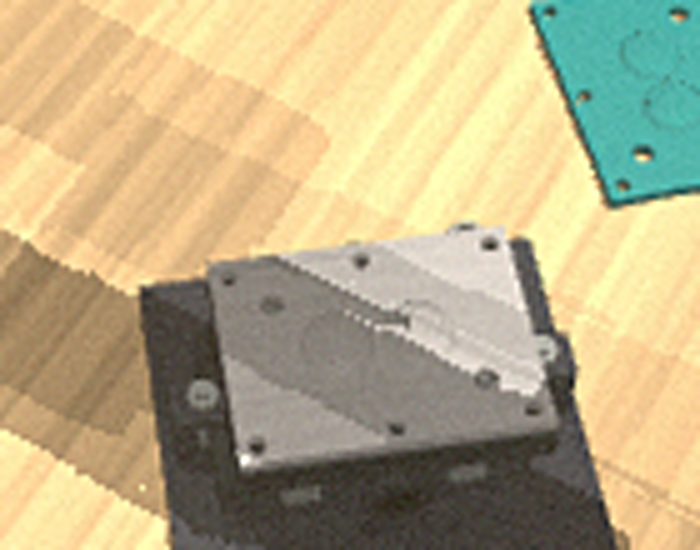

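View pics/t10z.png

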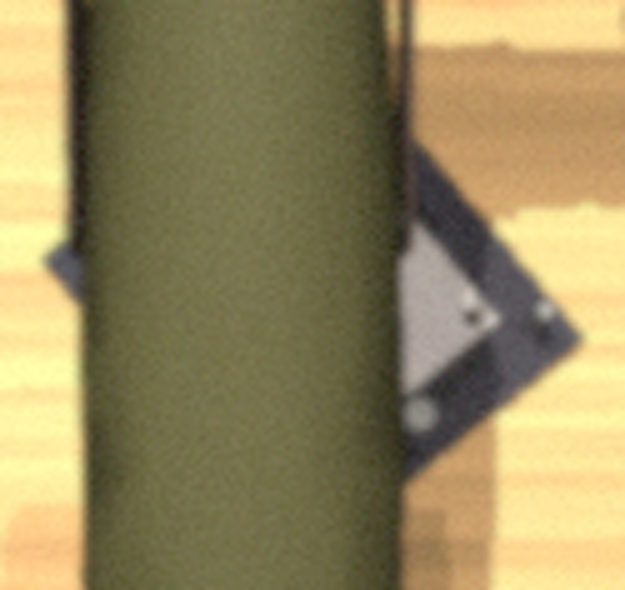

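servo_tool --steps '[[[0,0,0.3],[0,0,0],66],[[0,0,0],[0,0,0],66],[[0,0,0],[0,0,0],66],[[0,0,0],[0,0,0],66]]'

```text
t: 17.27
tool_pos: [0.8158, -0.1767, 0.2046]
tool_rot: [-2.169, 1.57, 0.089]
wrist_force: [-0.7, -0.7, 0.5]
finger_gap: 0.0658
```

```bash
python3 - <<'E'
from h import *
measure('s11',(0,0,0),'scene',.085,.002)
a=np.load('pics/scene0.npz')['p'].astype(int);b=np.load('pics/s11.npz')['p']
s=readout.sense();print(s['t'],s['tool_pos'],s['wrist_force'],np.abs(s['qd']).max())
E
```

```text
s11 cover in pump mm [0.7 0. ] dyaw 0.0022 z 0.0844 zax [-0.     0.002  1.   ] rms 0.16
 hole0 off [0.6 0.1] hole1 off [ 0.8 -0. ]
17.325 [ 0.81582818 -0.176655    0.20404738] [-0.30460547 -0.07950786 -0.26569389] 0.013127031932931157
```

View pics/s11.png

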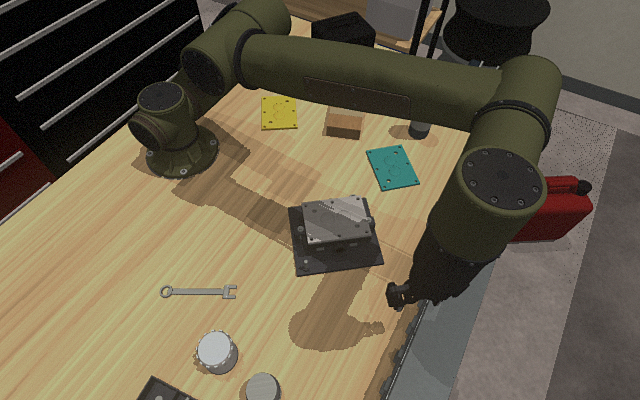

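```bash
python3 -c "
from bench import env
print(env.hand_in())"
```

```text
the job is handed in; nothing more can be done
None
```

The cover is seated on both dowel pins and lies flat on the pump face. I handed the job in at about 17.3 s of the 51 s allowed.

I first tried dragging the cover by its bosses. The fingers rode up the taper, and the cover moved only about 2 mm and barely turned. I then pushed with the spread fingertips against the short edge on the −y side, then the long edge on the +x side, until both holes dropped over their pins.

| Last check (scene camera) | Measured | Limit |
|---|---|---|
| Hole 0 to pin 0 | about 0.6 mm | 2.5 mm |
| Hole 1 to pin 1 | about 0.8 mm | 2.5 mm |
| Yaw error | about 0.002 rad | none given |
| Height of cover's underside | about 84.4 mm (85.0 mm is fully down) | below 86.8 mm |
| Tilt, depth-plane fit | under 0.001 rad | 0.02 rad |

- **Disagreement:** one earlier tilt fit from hole positions read 0.013 rad. The final one read 0.002 rad.
- **Top camera:** it gave no usable confirmation because the arm blocked its view (2.4 px fit error). The scene camera is therefore the only source for these numbers.
- **Hand clear:** the wrist force read about zero and the arm was nearly still, with the tool about 0.2 m above the bench.
- **Other things on the bench:** I saw no contact with any of them. I did not measure each one, and the screwdriver and part of the spray can were hidden by the arm in the last picture.

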